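# Load and lock the jar cradle of a paint shaker

### The job

Set the two paint sample jars into the two bores of the shaker cradle, upright and fully down. Then pull up the lock plunger on the keeper, slide the keeper over the jar lids to the next hole in its tube and push the plunger fully home in that hole. The plunger is gummed with dried paint and no longer springs home by itself, so finish while holding it: keep the knob gripped with the pin all the way down and do not let go; keep the jars upright throughout and leave the masking tape roll and the white tub where they are.

Things in the scene. Friction and masses are not known exactly. Their poses are not given: they have to be found in the camera images.
- jar_a: paint sample jar, upright, 48 mm across and 58 mm tall, 0.12 kg: red body, white screw lid (the lid is the top 15 mm, 47.6 mm across); rigid, one of two alike. Origin: centre of its underside, z up
- jar_b: paint sample jar, upright, 48 mm across and 58 mm tall, 0.12 kg: red body, white screw lid (the lid is the top 15 mm, 47.6 mm across); rigid, one of two alike. Origin: centre of its underside, z up
- cradle: the shaker's jar cradle, fixed to the bench: grey base plate, x -112 to +44 mm, y -92 to +92 mm in its frame. Origin: at bench height under the middle between the two bores; x = the way the keeper slides, z up. White nest blocks (72 x 66 mm, top 30 mm over the bench) at x = 0, y = +52 and -52 mm. Set jars down with the fingers closing along the cradle's x: along y the tube is in the way
- next_hole (a point): next index hole, 11 mm, at x = 0, y = 0 of the cradle, in the upper wall of the square steel tube (22 mm wide, top 42 mm above the bench) that runs along the cradle's x between two end saddles 50 mm tall; the pin starts in the first hole, at the cradle's x = -75 mm
- bore_left (a point): centre of the floor of the bore at the cradle's y = +52 mm, 14 mm above the bench; bore 55 mm across, 16 mm deep, open upward, its mouth 30 mm above the bench. Either jar may go into either bore; the lid of a seated jar is 72 mm above the bench
- bore_right (a point): the same for the bore at the cradle's y = -52 mm
- keeper_bar (a point): centre of the top of the keeper's cross bar (22 mm along x, 150 mm along y, 75 to 86 mm above the bench), which passes 3 mm over seated jars. The keeper is an aluminium sleeve (40 x 30 mm) round the tube with a post and this bar; a steel nut 21 mm across on the bar, under the knob, reaches up to 97 mm
- keeper (a joint): slide of the keeper along the cradle's x, in m: 0 at the start, locked in the first hole, bar clear of the bores; 0.075 with the pin over the next hole and the bar over both jar lids; end stops at -0.004 and 0.084. Slides with about 2 N once the pin is out; until then the pin locks it
- plunger (a joint): how far the lock plunger is pulled straight up, in m: 0 home (pin 8 mm deep in the tube), 0.016 upper stop; the keeper is free from 0.009 on. Pin 8 mm, round end, in 11 mm holes: it goes in up to 1.5 mm off. Stiff with dried paint: about 7 N to pull up, 2 N to push down; it stays where it is left and does not drop in by itself
- knob: the plunger's black knob, upright, 31 mm tall, waist 23 mm, top flange 29 mm across; origin at the centre of its underside, 98 mm above the bench when home; it moves with plunger and keeper. z up
- knob_grip (a point): point on the knob's axis at its waist, 18 mm above the knob's underside (116 mm above the bench when home, at the start over the cradle's x = -75 mm, y = 0): where to pinch it from above
- tape_roll: roll of masking tape lying flat, 104 mm across, 18 mm tall, origin at the centre of its underside; a bystander, leave it
- tub: white plastic tub with mint paint at the rim, 74 mm across and tall, origin at the centre of its underside; a bystander, leave it
Not all that is in view belongs to the job. Leave any blue look-alike of the jar_a alone.

How it is judged (in metres and radians):
On the way, in this order (a step that is already met when the one before it is completed fails the run):
1. both jars stand upright on the floors of the two bores ((((horizontal distance between jar_a and bore_left below 0.006 m and height (world z) of jar_a between 0.01 and 0.018 m and angle between jar_a's own z axis and vertical below 0.12 rad) and (horizontal distance between jar_b and bore_right below 0.006 m and height (world z) of jar_b between 0.01 and 0.018 m and angle between jar_b's own z axis and vertical below 0.12 rad)) or ((horizontal distance between jar_a and bore_right below 0.006 m and height (world z) of jar_a between 0.01 and 0.018 m and angle between jar_a's own z axis and vertical below 0.12 rad) and (horizontal distance between jar_b and bore_left below 0.006 m and height (world z) of jar_b between 0.01 and 0.018 m and angle between jar_b's own z axis and vertical below 0.12 rad)))), for 0.2 s.
2. the lock plunger is pulled up, out of its hole (value of joint plunger above 0.009 m), for 0.1 s.
3. the keeper is at the next hole and the pin is home in it (value of joint keeper between 0.071 and 0.079 m and value of joint plunger below 0.002 m), for 0.2 s.
At the end, for the whole second after the job is handed in: One jar in each bore: within 6 mm of its centre, underside 10 to 18 mm above the bench, upright within 0.12 rad, at rest; keeper still at the next hole (joint 0.071 to 0.079 m), plunger home (within 2 mm), the fingers still holding the knob with at least 3 N (all of step 3 and (((horizontal distance between jar_a and bore_left below 0.006 m and height (world z) of jar_a between 0.01 and 0.018 m and angle between jar_a's own z axis and vertical below 0.12 rad) and (horizontal distance between jar_b and bore_right below 0.006 m and height (world z) of jar_b between 0.01 and 0.018 m and angle between jar_b's own z axis and vertical below 0.12 rad)) or ((horizontal distance between jar_a and bore_right below 0.006 m and height (world z) of jar_a between 0.01 and 0.018 m and angle between jar_a's own z axis and vertical below 0.12 rad) and (horizontal distance between jar_b and bore_left below 0.006 m and height (world z) of jar_b between 0.01 and 0.018 m and angle between jar_b's own z axis and vertical below 0.12 rad))) and linear speed of each of jar_a, jar_b below 0.05 m/s and contact force between the fingers and knob above 3 N and velocity of joint keeper between -0.02 and 0.02 m/s); the arm keeps its last pose, push and grip.
It fails at once if a jar is tipped over (angle between any of jar_a, jar_b's own z axis and vertical above 0.7 rad).
It fails at once if the tape roll or the tub is moved by more than 30 mm (distance of any of tape_roll, tub from where it was at the start of the episode above 0.03 m).
It also fails if it takes over 61 s, if anything falls off the work surface, if the arm or the gripper's body presses on something with over 40 N, if the wrist force passes 120 N, or if a joint passes its speed limit or range.

### The arm

A 6-joint arm with a two-finger parallel gripper is mounted at the origin on the work surface; the furniture and walls round the work are solid. World frame = base frame: x ahead of the robot, y to its left, z up, the work surface at z = 0. Lengths are in m, angles in degrees, forces in N, time in s.
With the tool pointing down it reaches from about 0.325 to 0.85 m from the base axis. Payload 15.5 kg.
Tool frame: the origin (TCP) lies at the very end of the fingers, on their centre line; the grasp point (between the pads) lies arm.grip_depth behind it (arm.grip_depth is the distance from the TCP to the grasp point, in m); z points along the fingers, y is the line along which they close (so a half turn about z gives the same grasp; the last joint's range is limited). The gripper opens to 91 mm and grips with 3 to 60 N. Pads are 32 mm wide; open, the fingers measure 118 mm over their backs; the gripper's body (76 mm by 178 mm) begins 60 mm behind the grasp point.
Start: joints at [68.898, 28.281, 77.091, -0, 74.628, -5.472], TCP at [0.168, 0.602, 0.214] pointing down, gripper open.
Joint ranges: [-166.48, 166.48], [-47.26, 123.95], [12.59, 153.08], [-70.14, 250.14], [6.76, 159.57], [-176.63, 176.63]. Speed limits (degrees/s): [108.29, 108.29, 147.25, 172.46, 172.46, 172.46].

### API

Orientations are given as a 3x3 rotation matrix whose columns are the frame's x, y, z axes.
In Python, from rig import arm gives the robot as it stands. Calls block until the motion is done:
- arm.move_to(position, orientation): joint-space move of the TCP to a pose.
- arm.move_l(position, orientation=None, feed=0.15): straight line of the TCP; orientation=None keeps the orientation; feed is the mean speed in m/s.
- arm.move_joints(angles): joint-space move.
- arm.grip(opening): finger opening in m; the grip force is fixed at half the most; returns when the fingers have stopped.
- arm.sleep(seconds).
- arm.solve_ik(position, orientation): joint angles nearest the present ones, or None.
- arm.snapshot(name): name is "scene" or "top" or "wrist"; returns the picture (480x640x3 uint8, red, green, blue); there is no depth.
- arm.get_calibration(name): a dict with "intrinsics" (3x3 intrinsics, pixels), "k1" (the pictures are not rectified: a ray, as slopes to the right and down, at radius r is drawn at 1 + k1 r^2 times it, then the intrinsics apply), "cam_to_world" (4x4, takes a point from camera to world coordinates). Camera axes: x right, y down, z forward; pixel columns grow to the right and rows downward; lengths in m; the calibration is good to about 2 mm. A picture is of the moment at which its call begins: read the wrist's pose just before it. get_calibration takes no time and is no camera call; for the wrist camera it gives the pose at the moment of the call.
A pose or a line that the arm cannot do raises arm.Unreachable and nothing moves.
- arm.sign_off(): hands the job in; it is judged then, once.
Readings, each from a call of its own:
- arm.current_t(): time.
- arm.current_joint_positions(): joint angles.
- arm.current_dq(): joint speeds.
- arm.current_tau(): joint torques, N m.
- arm.current_ee_pos(): TCP position.
- arm.current_tool_rot(): TCP orientation.
- arm.current_force(): force on the tool from outside, world axes, zero at the start.
- arm.current_torque(): the same for the moment, N m.
- arm.current_width(): finger opening in m.
- arm.current_grasp_force(): force on a finger pad.
Only numpy, scipy, OpenCV 4.12 (cv2) and the standard library are available. Lean on these libraries where they do the work, as an engineer would, in place of code of your own. Each camera call takes 0.05 s, during which the arm holds its last target. There are 200 camera calls.

## Working session

There is one attempt and no reset: what is moved stays moved. The work goes in short steps, each a Python script; the robot and the scene stay as the last script left them, time stands still between calls to the robot, and variables do not carry over. Pictures are saved under pics/ and viewed, at most 12 in all, crops included, and the job is handed in when it is done.

```bash
mkdir -p pics; ls; python3 - <<'E'
from rig import arm
import cv2,numpy as np
for n in("scene","top","wrist"):
    c=arm.get_calibration(n); im=arm.snapshot(n); cv2.imwrite(f"pics/{n}0.png",im[...,::-1])
    print(n,np.round(c["intrinsics"],1).tolist(),c["k1"],np.round(c["cam_to_world"],3).tolist())
print(arm.grip_depth,arm.current_t(),arm.current_tool_rot())
E
```

```text
pics
scene [[549.6, 0.0, 321.0], [0.0, 549.6, 248.1], [0.0, 0.0, 1.0]] -0.07009404806951113 [[0.902, -0.223, 0.371, -0.002], [-0.432, -0.502, 0.749, -0.844], [0.019, -0.836, -0.548, 0.738], [0.0, 0.0, 0.0, 1.0]]
top [[503.2, 0.0, 319.1], [0.0, 503.2, 244.1], [0.0, 0.0, 1.0]] 0.010077304357386942 [[0.009, -0.999, 0.035, 0.39], [-1.0, -0.01, -0.024, 0.045], [0.025, -0.035, -0.999, 1.303], [0.0, 0.0, 0.0, 1.0]]
wrist [[368.3, 0.0, 316.1], [0.0, 368.3, 245.8], [0.0, 0.0, 1.0]] 0.00645076821215654 [[0.27, 0.933, 0.238, 0.102], [0.963, -0.261, -0.068, 0.619], [-0.001, 0.247, -0.969, 0.384], [0.0, 0.0, 0.0, 1.0]]
0.0188 0.15 [[-9.63026154e-01  2.69407725e-01 -3.22322137e-04]
 [ 2.69407903e-01  9.63025803e-01 -8.27745387e-04]
 [ 8.74035335e-05 -8.83976588e-04 -9.99999605e-01]]
```

View pics/top0.png

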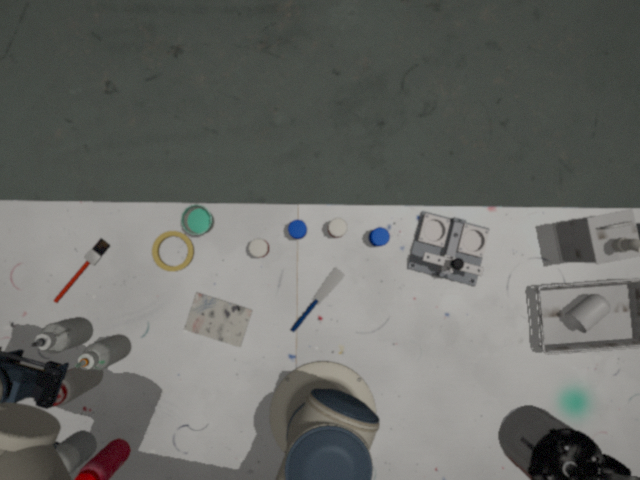

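View pics/scene0.png

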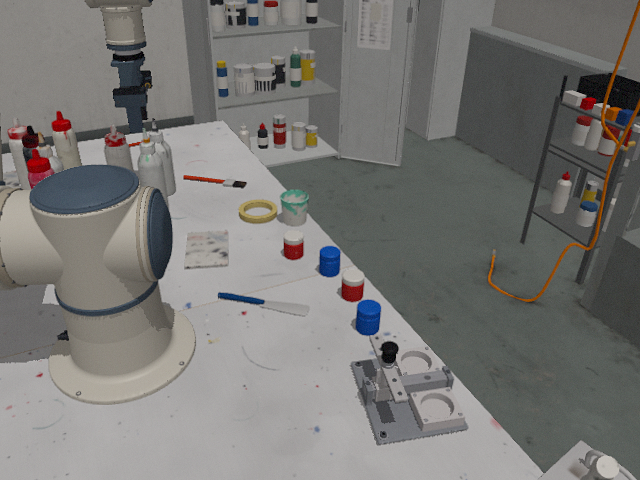

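```bash
cat > h.py <<'E'
from rig import arm
import cv2,numpy as np
def save(name,im): cv2.imwrite(f"pics/{name}.png",im[...,::-1])
def ray(c,uv):
    K=c["intrinsics"];p=np.array([(uv[0]-K[0][2])/K[0][0],(uv[1]-K[1][2])/K[1][1]]);s=p.copy()
    for _ in range(10): s=p/(1+c["k1"]*(s@s))
    T=np.array(c["cam_to_world"]);return T[:3,3],T[:3,:3]@np.array([s[0],s[1],1])
def at(c,uv,z):
    o,d=ray(c,uv);return o+d*(z-o[2])/d[2]
def proj(c,P):
    T=np.array(c["cam_to_world"]);q=T[:3,:3].T@(np.asarray(P)-T[:3,3]);s=q[:2]/q[2];s=s*(1+c["k1"]*(s@s))
    K=c["intrinsics"];return np.array([K[0][0]*s[0]+K[0][2],K[1][1]*s[1]+K[1][2]])
def R(a,sgn=1):  # tool down, closing direction (tool y) at world yaw a [rad]
    y=sgn*np.array([np.cos(a),np.sin(a),0]);z=np.array([0,0,-1.]);return np.column_stack([np.cross(y,z),y,z])
E
python3 - <<'E'
from h import *
c=arm.get_calibration("top")
J=[at(c,p,.058) for p in((258,248),(337,228))];B=[at(c,p,.03) for p in((433,230),(472,240))];k=at(c,(457,265),.125)
print(np.round(J,3),np.round(B,3),np.round(k,3))
y=B[0]-B[1];a=np.arctan2(-y[0],y[1]);print(np.degrees(a))
pos=np.r_[((J[0]+J[1])/2)[:2]-[.02,0],.2]
for s in(1,-1):
  for p in (pos,B[1]+[0,0,.05],J[0],J[1]): print(s,np.round(arm.solve_ik(p,R(a,s)),0))
E
```

```text
[[ 0.423  0.165  0.058]
 [ 0.474 -0.03   0.058]] [[ 0.473 -0.276  0.03 ]
 [ 0.449 -0.376  0.03 ]] [ 0.385 -0.309  0.125]
-13.781914983216257
1 [  1.  14. 104.  -0.  62.  15.]
1 [-46.  34.  91.  -0.  55. -32.]
1 [ 14.  29. 110.  -0.  41.  28.]
1 [-11.  30. 107.  -0.  43.   3.]
-1 [   1.   14.  104.   -0.   62. -165.]
-1 [-46.  34.  91.  -0.  55. 148.]
-1 [  14.   29.  110.   -0.   41. -152.]AttributeError: 'NoneType' object has no attribute 'rint'

The above exception was the direct cause of the following exception:

Traceback (most recent call last):
TypeError: loop of ufunc does not support argument 0 of type NoneType which has no callable rint method
```

```bash
python3 - <<'E'
from h import *
import pickle
a=np.radians(-13.8)
for n,p in(("cr",[.435,-.325,.2]),("ja",[.43,.06,.2])):
    arm.move_to(p,R(a)); c=arm.get_calibration("wrist"); im=arm.snapshot("wrist"); save(n+"1",im); np.save(n+".npy",im);pickle.dump(c,open(n+".pkl","wb"))
print(arm.current_t())
E
```

```text
5.05
```

View pics/cr1.png

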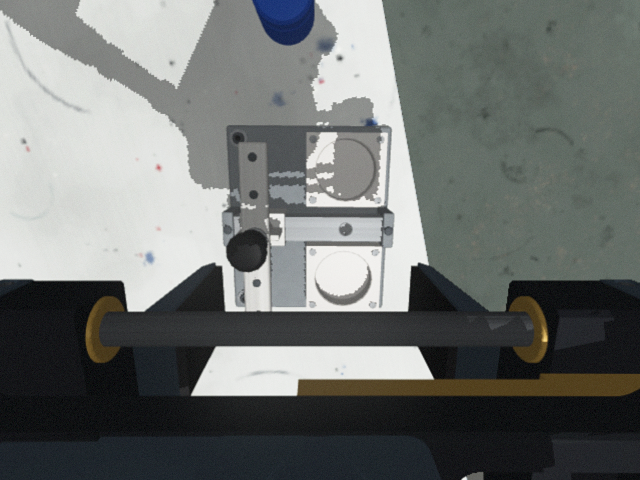

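View pics/ja1.png

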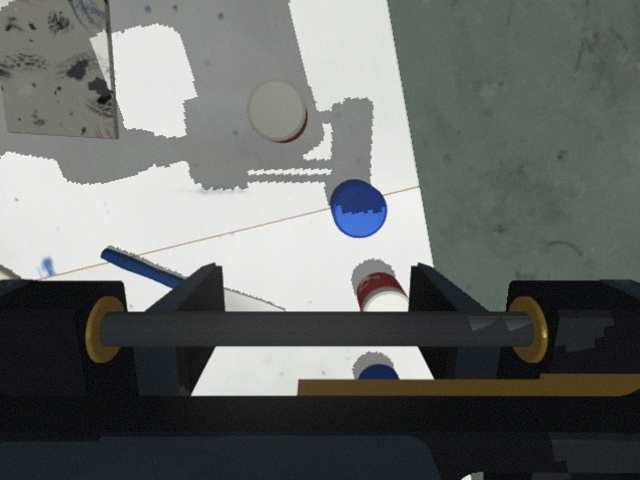

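```bash
python3 - <<'E'
from h import *
im=np.load("cr.npy")[120:315,220:400]; save("crz",cv2.resize(im,None,fx=3,fy=3,interpolation=cv2.INTER_CUBIC))
im=np.load("ja.npy")[60:320,230:420]; save("jaz",cv2.resize(im,None,fx=2.2,fy=2.2,interpolation=cv2.INTER_CUBIC))
E
```

```text
(no output)
```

View pics/crz.png

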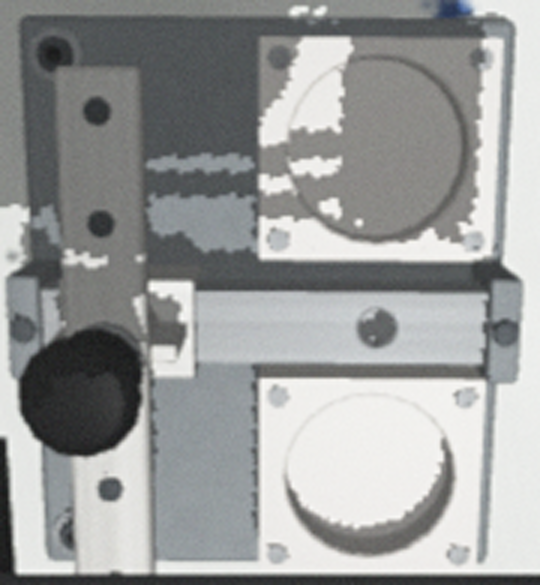

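View pics/jaz.png

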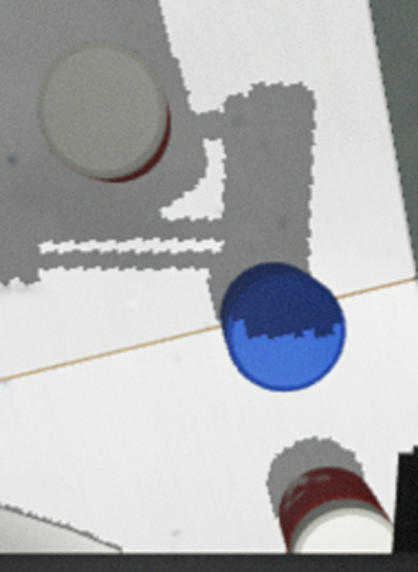

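```bash
python3 - <<'E'
from h import *
import pickle
c=pickle.load(open("cr.pkl","rb"));q=lambda u,v,z:at(c,(u/3+220,v/3+120),z)
obs=[((np.mean([280,480,278,474]),148),.03,(0,.052)),((377,148),.03,(0,.052)),((np.mean([278,465,277,457]),np.mean([397,397,553,554])),.03,(0,-.052)),((370,475),.03,(0,-.052)),((377,328),.042,(0,0)),((377,328),.042,(0,0)),((80,392),.129,(-.075,0)),((100,224),.086,(-.075,.036)),((104,356.5),.086,(-.075,-.0))]
W=np.array([q(*p,z)[:2] for p,z,_ in obs]);L=np.array([l for *_,l in obs])
use=[0,1,2,3,4,5,6]
m=L[use].mean(0);w=W[use].mean(0);U,S,V=np.linalg.svd((L[use]-m).T@(W[use]-w));Rm=V.T@np.diag([1,np.linalg.det(V.T@U.T)])@U.T
t=w-Rm@m;print("cradle",t,np.degrees(np.arctan2(Rm[1,0],Rm[0,0])));print(np.round(((W-t)@Rm)*1000,1))
s=[q(22,329,.05),q(506,331,.05)];d=s[1]-s[0];print("saddle yaw",np.degrees(np.arctan2(d[1],d[0])),"len",np.hypot(*d[:2]))
for (u0,v0),(u1,v1),z in(((97,111),(110,489),.086),((280,57),(277,553),.03),((480,57),(457,554),.03)):
    d=q(u0,v0,z)-q(u1,v1,z);print(np.degrees(np.arctan2(d[1],d[0]))-90)
c=pickle.load(open("ja.pkl","rb"))
for u,v in((103.5,110.5),(343,555)):print("jar",at(c,(u/2.2+230,v/2.2+60),.058))
E
```

```text
cradle [ 0.46191609 -0.33056096] -14.594777736950663
[[ -0.6  52.2]
 [ -0.9  52.2]
 [  0.2 -52.2]
 [  0.4 -52.1]
 [  0.   -0.8]
 [  0.   -0.8]
 [-74.1   1.5]
 [-75.8  34.5]
 [-75.7  -0.4]]
saddle yaw -13.997950958697865 len 0.14331141765307365
-14.19018036211574
-14.223868521778343
-14.051000059507572
jar [0.42451058 0.16408036 0.058     ]
jar [ 0.47522621 -0.0285876   0.058     ]
```

```bash
cat >> h.py <<'E'
A=np.radians(-14.2);O=np.array([.462,-.331]);RM=np.array([[np.cos(A),-np.sin(A)],[np.sin(A),np.cos(A)]])
def cw(x,y,z): return np.r_[O+RM@[x,y],z]
def pick(j,off,carry=.16):
    p=np.r_[np.array(j)+RM@[0,off],.050-arm.grip_depth]
    arm.move_to(p+[0,0,.07],R(A)); arm.move_l(p,feed=.12); arm.grip(.03)
    print("w",arm.current_width(),"f",arm.current_grasp_force()); arm.move_l(np.r_[p[:2],carry],feed=.25)
def place(y,off,opening=.062):
    z=.064-arm.grip_depth
    arm.move_to(cw(0,y+off,.125),R(A)); print("w",arm.current_width(),"f",arm.current_grasp_force())
    f0=arm.current_force(); arm.move_l(cw(0,y+off,z+.018),feed=.12)
    arm.move_l(cw(0,y+off,z+.0015),feed=.04); print("df",np.round(arm.current_force()-f0,1),arm.current_ee_pos())
    arm.grip(opening); arm.move_l(cw(0,y+off,.13),feed=.2)
E
python3 - <<'E'
from h import *
pick([.4245,.164],-.005); place(-.052,-.005)
arm.move_to([.465,-.15,.17],R(A)); c=arm.get_calibration("wrist"); im=arm.snapshot("wrist"); save("j2",im)
import pickle; pickle.dump(c,open("j2.pkl","wb")); print(arm.current_t())
E
```

```text
w 0.047026204989027764 f 30.000580921769142
w 0.04724802790955376 f 29.999778270721436
df [-0.4  0.5  0.8] [ 0.44796487 -0.38621633  0.04655914]
13.0167
```

View pics/j2.png

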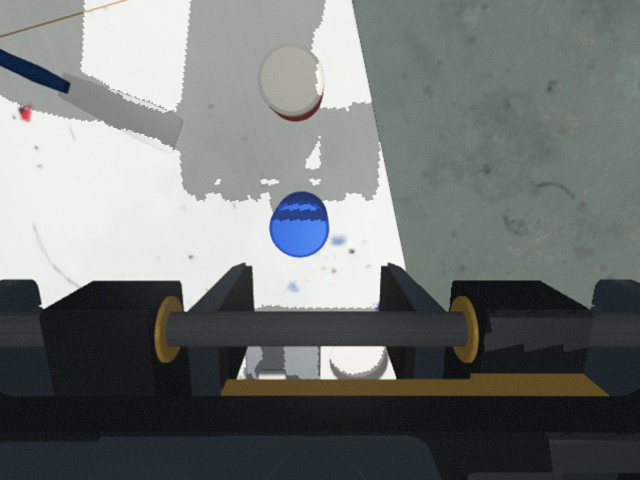

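Jar 2's lid is centred near (291, 79), with the blue jar at (299, 225). The left bore at the lower edge is still empty.

```bash
python3 - <<'E'
from h import *
import pickle
c=pickle.load(open("j2.pkl","rb")); j=at(c,(291.5,79),.058); print(j)
j=j[:2]*.6+np.array([.4752,-.0286])*.4
arm.grip(.085)
pick(j,.005); place(.052,.005)
arm.move_to(np.r_[cw(-.03,-.03,.2)],R(A)); c=arm.get_calibration("wrist"); im=arm.snapshot("wrist"); save("cr2",cv2.resize(im[100:320,200:440],None,fx=2.5,fy=2.5))
pickle.dump(c,open("cr2.pkl","wb")); print(arm.current_t())
E
```

```text
[ 0.47765316 -0.03240379  0.058     ]
w 0.04702687151903593 f 30.000930279493332
w 0.04716782946259641 f 29.999823197722435
df [-0.3 -0.9 -0.1] [ 0.47588717 -0.27570402  0.04655323]
20.0667
```

View pics/cr2.png

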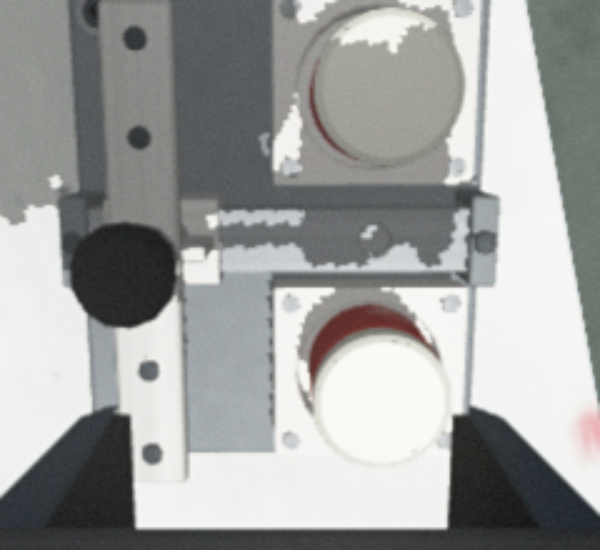

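```bash
python3 - <<'E'
from h import *
import pickle
c=pickle.load(open("cr2.pkl","rb"))
for n,u,v,z in(("L",389.5,87.5,.072),("R",381.5,398.5,.072),("hole",376,239,.042),("knob",124,275,.129),("nutbarL",139,137,.086),("barR",148,371,.086),("sad",485,241,.05)):
    p=at(c,(u/2.5+200,v/2.5+100),z); print(n,np.round(p,4),np.round((p[:2]-O)@RM*1000,1))
m=lambda P:np.mean([at(c,(u/2.5+200,v/2.5+100),.03)[:2] for u,v in P],0)
print((m([(288,8),(464,7),(290,167),(457,166)])-O)@RM*1000,(m([(291,302),(451,303),(290,440),(444,439)])-O)@RM*1000)
E
```

```text
L [ 0.4749 -0.2823  0.072 ] [ 0.5 50.4]
R [ 0.4501 -0.3796  0.072 ] [  0.4 -50. ]
hole [ 0.4621 -0.3309  0.042 ] [0.1 0.2]
knob [ 0.3904 -0.3121  0.129 ] [-74.1   0.7]
nutbarL [ 0.3975 -0.2778  0.086 ] [-75.5  35.7]
barR [ 0.3796 -0.348   0.086 ] [-75.7 -36.7]
sad [ 0.4981 -0.3398  0.05  ] [37.2  0.3]
[-0.40592211 51.8098524 ] [ -0.39261183 -51.9546114 ]
```

```bash
python3 - <<'E'
from h import *
g=.116-arm.grip_depth
arm.grip(.055); arm.move_to(cw(-.0748,.0003,.16),R(A)); arm.move_l(cw(-.0748,.0003,g),feed=.1)
f0=arm.current_force(); arm.grip(.015)
P=arm.current_ee_pos(); print("w",arm.current_width(),arm.current_grasp_force(),P,arm.current_force()-f0)
ph=lambda s:print(s,np.round(arm.current_ee_pos()-P,4),np.round(arm.current_force()-f0,1),round(arm.current_width(),4),arm.current_t())
d=np.r_[RM@[1,0],0];P0=cw(-.0748,.0003,g)
arm.move_l(P0+[0,0,.013],feed=.03); ph("up")
arm.move_l(P0+d*.006+[0,0,.013],feed=.03); ph("slide6")
im=arm.snapshot("scene"); save("s1",cv2.resize(im[320:450,330:480],None,fx=4,fy=4))
E
```

```text
w 0.026479096933948017 30.00075140967965 [ 0.38963472 -0.3124606   0.09739131] [-0.38261941 -0.31578347  4.27967388]
up [-0.      0.0001  0.0131] [-1.8 -1.   1.8] 0.0265 22.7
slide6 [ 0.0063 -0.0016  0.0129] [ 1.5 -0.3  0.5] 0.0266 23.05
```

View pics/s1.png

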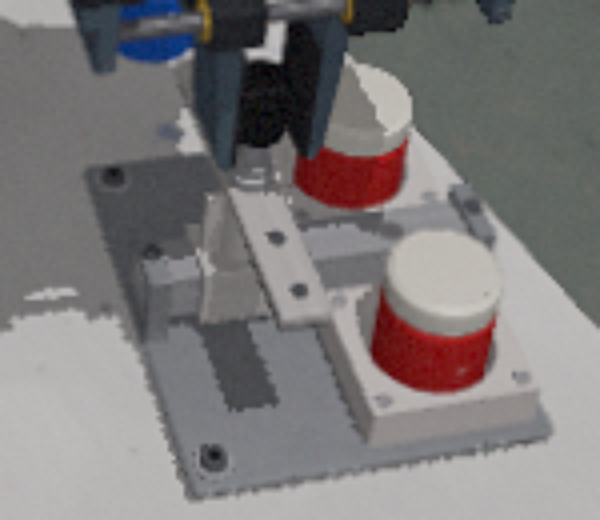

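```bash
python3 - <<'E'
from h import *
g=.116-arm.grip_depth
d=np.r_[RM@[1,0],0];P0=cw(-.0748,.0003,g);f0=arm.current_force()
ph=lambda s:print(s,np.round(arm.current_ee_pos()-P0,4),np.round(arm.current_force()-f0,1),round(arm.current_width(),4),round(arm.current_t(),2))
for s in(.03,.055,.075): arm.move_l(P0+d*s+[0,0,.013],feed=.06); ph(s)
arm.sleep(.2); ph("rest")
for z in(.010,.0075,.005,.0025,.001,0):
    arm.move_l(P0+d*.075+[0,0,z],feed=.03); ph(z)
    if arm.current_force()[2]-f0[2]>12: print("force");break
im=arm.snapshot("scene"); save("s2",cv2.resize(im[320:450,330:480],None,fx=4,fy=4))
E
```

```text
0.03 [ 0.0296 -0.0075  0.0129] [-0.8 -0.7 -2.5] 0.0264 23.65
0.055 [ 0.0538 -0.0136  0.013 ] [-0.3 -0.7 -3.7] 0.0266 24.22
0.075 [ 0.0732 -0.0185  0.013 ] [-0.6  0.2 -3.6] 0.0266 24.7
rest [ 0.0726 -0.0184  0.013 ] [-1.  -0.1 -4.4] 0.0263 24.9
0.01 [ 0.0726 -0.0183  0.0098] [-0.7 -0.8 -6.1] 0.0262 25.15
0.0075 [ 0.0726 -0.0183  0.0073] [-0.8 -0.8 -6.6] 0.026 25.4
0.005 [ 0.0726 -0.0184  0.0048] [-0.3 -1.7 -7.8] 0.0264 25.65
0.0025 [ 0.0726 -0.0184  0.0022] [ 0.3 -0.5 -6.4] 0.0263 25.9
0.001 [ 0.0727 -0.0184  0.0009] [-0.9  0.4 -4.3] 0.0266 26.15
0 [ 0.0727 -0.0184  0.0001] [-1.6  0.7  1.1] 0.0264 26.4
```

View pics/s2.png

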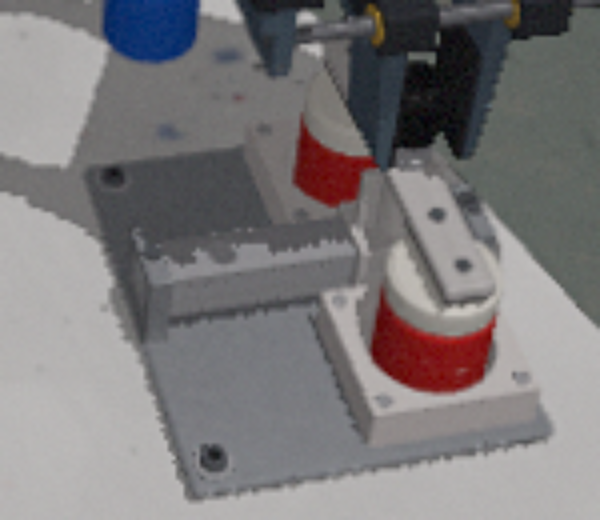

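```bash
python3 - <<'E'
from h import *
g=.116-arm.grip_depth
d=np.r_[RM@[1,0],0];P0=cw(-.0748,.0003,g);f0=arm.current_force()
for z in(-.0005,-.001,-.0015,-.002):
    arm.move_l(P0+d*.075+[0,0,z],feed=.02); arm.sleep(.1)
    f=arm.current_force()-f0; print(z,np.round(arm.current_ee_pos()-P0,4),np.round(f,1),round(arm.current_grasp_force(),1),arm.current_t())
    if f[2]>12: break
arm.sleep(.5);f=arm.current_force()-f0;print(f,arm.current_ee_pos()-P0,arm.current_width())
im=arm.snapshot("scene"); save("s3",cv2.resize(im[310:420,380:480],None,fx=5,fy=5,interpolation=cv2.INTER_CUBIC))
E
```

```text
-0.0005 [ 0.0729 -0.0185 -0.0001] [-0.6 -0.7  5. ] 30.0 26.8
-0.001 [ 0.0731 -0.0186 -0.0002] [-0.3  1.2 10.9] 30.0 27.15
-0.0015 [ 0.0732 -0.0187 -0.0004] [-1.9  2.6 16.6] 30.0 27.5
[-2.43458546  2.51036867 17.14269881] [ 0.07320627 -0.01868052 -0.00038696] 0.02669866557027189
```

View pics/s3.png

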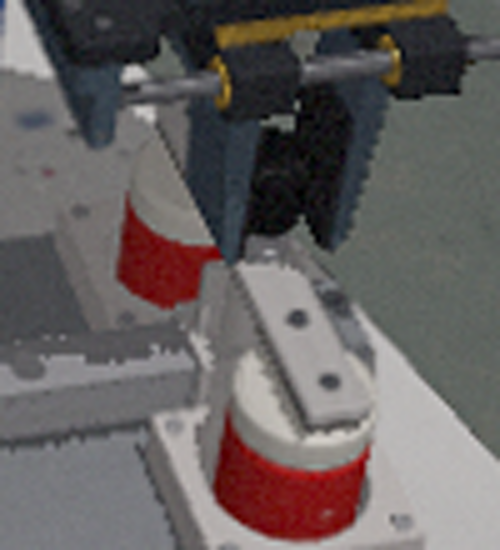

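```bash
python3 -c "
from rig import arm
print(arm.sign_off(),arm.current_t())"
```

```text
the job is handed in; nothing more can be done
the job is handed in; nothing more can be done
```

I handed the job in at about 28 s of robot time: both jars are in their bores, the keeper is at the next hole, and the knob is still gripped with the pin pushed against its stop at home height; the sign-off gave no pass/fail result.

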